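# Close the coffee mill and hold its paddle at slow speed

## Task

Close the loaded coffee mill by setting its lid squarely on the grinding chamber, fully down, and let go of the lid; only then press the mill's sprung paddle about half-way down, the slow speed for a coarse grind. Keep it steadily half-way for at least three seconds, never pushing it to the bottom, and finish still holding it there: do not let go. Leave the pot, glass and spatula where they stand.

Things in the scene. Friction and masses are not known exactly. Their poses are not given: they have to be found in the camera images.
- mill: Coffee mill fixed to the worktop: steel block 120 mm (x) by 180 mm (y), top face 85 mm up. Origin at the centre of its underside; x points to its back, y towards the chamber end, z up. On its top: the round open grinding chamber, axis at y = +42 mm, and the black paddle, centre line at y = -52 mm.
- mill_mouth (a point): Centre of the chamber's open mouth, level with its rim (115 mm above the worktop). Round steel cup, outside radius 41 mm, inside radius 37 mm, 27 mm deep. Axes as the mill's.
- lid_center (a point): Mill's loose black lid, upright, 50 mm tall, 0.12 kg; point on its axis half-way up. From below: plug 12 mm high tapering from 34 down to 30 mm radius at its foot; flange 8 mm thick, radius 46 mm; round knob 30 mm in diameter, 30 mm tall, its middle 10 mm above this point. z up. Seated: plug in the mouth, flange on the rim, this point 13 mm above the mouth's centre.
- paddle_pad (a point): Point to press: on the paddle's upper face, 80 mm from its pivot. The paddle is a black bar 40 mm wide, 10 mm thick, reaching 95 mm from the pivot to the mill's front (-x). Pivot axis along the mill's y, at mill x = +45 mm, 92 mm up. At rest it slants up to the front by 0.40 rad and this point is 128 mm above the worktop; half-way 113 mm; at the bottom 97 mm.
- paddle (a joint): Paddle angle in rad: 0 at rest (raised), growing as it is pressed, 0.20 half-way, 0.40 at the bottom stop. A spring returns it: pressed at the marked point it starts to move at about 3 N, takes about 8 N half-way and about 13 N at the bottom.
- pot: Red ceramic pot with its own lid on, 166 mm in diameter, 130 mm tall with its knob, two side grips along its y reaching 99 mm from its axis. Origin at the centre of its underside. Leave alone.
- cup: Glass cup, 72 mm in diameter, 90 mm tall, origin at the centre of its underside. Leave alone.
- spatula: Kitchen spatula lying flat, 280 mm long along its x. Leave alone.

How it is judged:
By the outcome, as a careful person would: the job done as asked, in the order asked, and still so for the second after the job is handed in, while the arm keeps its last pose, push and grip.
It also fails if it takes over 51 s, if anything falls off the work surface, if the arm or the gripper's body presses on something with over 40 N, if the wrist force passes 120 N, or if a joint passes its speed limit or range.

## Robot

A 6-joint arm with a two-finger parallel gripper is mounted at the origin on the work surface. World frame = base frame: x ahead of the robot, y to its left, z up, the work surface at z = 0. Lengths are in m, angles in rad, forces in N, time in s.
With the tool pointing down it reaches from about 0.4 to 0.925 m from the base axis. Payload 3.4 kg.
Tool frame: the origin (TCP) lies midway between the tips of the shut fingers; the grasp point (between the pads) lies 19 mm behind it; z points along the fingers, y is the direction in which the jaws open and shut (so a half turn about z gives the same grasp; the last joint's range is limited). The gripper opens to 85 mm and grips with 20 to 120 N. Pads are 22 mm wide; open, the fingers measure 114 mm over their backs; the gripper's body (76 mm by 85 mm) begins 54 mm behind the grasp point. The pads swing forward as they close: fully open they stand 13 mm farther back than shut.
Start: joints at [-1.179, 0.307, 1.506, -0, 1.328, -0.073], TCP at [0.258, -0.514, 0.231] pointing down, gripper open.
Joint ranges: [-3.12, 3.12], [-1.05, 2.28], [0.14, 2.33], [-1.42, 4.57], [0.1, 2.73], [-2.68, 2.68]. Speed limits (rad/s): [2.57, 2.57, 3.14, 3.14, 3.14, 3.14].

## Interface

Orientations are given as [roll, pitch, yaw] about the fixed x, y, z axes, in that order (R = Rz(yaw) Ry(pitch) Rx(roll)).
In Python, from bench import robot, optics gives the robot as it stands.
- The arm moves only by the shell command python3 -m pendant 'ROWS'. ROWS is a JSON object of lists of equal length, an entry for each row: "offset": the shift along the tool's x, y, z in mm, a list of three; "turn": the turn about the tool's z in degrees; "grip": the gripper command: -1 is shut, 1 is fully open, values between are in proportion. In form: {"offset": [[dx, dy, dz], ...], "turn": [turn, ...], "grip": [grip, ...]}. A call has exactly 8 rows; each row shifts and turns the pose as measured when the row begins, along the tool's axes as they then stand; what a row does not reach is not made up. A row lasts 1/10 s, in which the tool goes at most 50 mm and 8.59 degrees, less where a joint would pass 70% of its speed; a pose out of reach is approached as far as the arm can. A call is refused whole if a number of a shift passes 50 or a number of a turn 8.59, either way. A call with a gripper value outside its range is refused whole. The fingers move at their own pace and stop on an object; the grip force is fixed at half the most. Time passes only in rows, so rows that do not move let the fingers close, or fill a call up. It gives the time, the measured TCP pose, the force and the opening at its end, in the units of the state.
- robot.state(): the state, without advancing time (a new reading comes with each control period).
- optics.read_camera(name): name is "scene" or "top" or "wrist"; returns the picture (480x640x3 uint8, red, green, blue); there is no depth.
- optics.calibration(name): a dict with "mtx" (3x3 intrinsics, pixels), "R" (3x3) and "t" (3): a world point X has camera coordinates R X + t. Camera axes: x right, y down, z forward; pixel columns grow to the right and rows downward; lengths in m; the calibration is good to about 2 mm. A picture is of the moment at which its call begins: read the wrist's pose just before it. calibration takes no time and is no camera call; for the wrist camera it gives the pose at the moment of the call.
- robot.sign_off(): hands the job in, once; it reports no verdict.
The state is a dict: "time": time; "qpos": joint angles; "qd": joint speeds; "joint_efforts": joint torques, N m; "eef_pos": TCP position; "orientation": TCP orientation; "force": force on the tool from outside, world axes, zero at the start; "torque": the same for the moment, N m; "gripper_width": finger opening in m.
Only numpy, scipy, OpenCV 4.12 (cv2) and the standard library are available. Lean on these libraries where they do the work, as an engineer would, in place of code of your own. Each camera call takes 0.05 s, during which the arm holds its last target.

## Working session

There is one attempt and no reset: what is moved stays moved. The work goes in short steps, Python scripts to look and compute and a shell command to move; the robot and the scene stay as the last step left them, time stands still between calls to the robot, and variables do not carry over. Pictures are saved under pics/ and viewed, and the job is handed in when it is done.

```bash
ls; mkdir -p pics
python3 - <<'E'
from bench import robot, optics
import cv2
print(robot.state())
for n in ("scene","top","wrist"):
    c=optics.calibration(n); print(n,c)
    cv2.imwrite(f"pics/{n}0.png",optics.read_camera(n)[:,:,::-1])
E
```

```text
pics
{'time': 0.0, 'qpos': array([-1.17850220e+00,  3.07594953e-01,  1.50770378e+00,  1.11547044e-05,
        1.32836359e+00, -7.34971480e-02]), 'qd': array([ 5.55402712e-04, -9.41694044e-04,  3.83740534e-04, -4.70775548e-04,
       -6.01221343e-04,  1.73367946e-05]), 'joint_efforts': array([-3.94092667e-04, -4.57550883e+01, -2.51917863e+01, -9.05493016e-05,
        1.32063215e-02, -5.89377613e-07]), 'eef_pos': array([ 0.25796401, -0.51310188,  0.23035698]), 'orientation': array([-3.13952937e+00, -1.62771518e-04,  4.65788421e-01]), 'force': array([ 0.00835796, -0.0582129 , -0.14760189]), 'torque': array([-0.01958373,  0.04559802,  0.05167732]), 'gripper_width': 0.08550058148373316}
scene {'mtx': array([[550.01987858,   0.        , 322.19954539],
       [  0.        , 550.01987858, 240.24626796],
       [  0.        ,   0.        ,   1.        ]]), 'R': array([[ 0.08886002,  0.99586087,  0.01910552],
       [ 0.55758237, -0.03384013, -0.82943158],
       [-0.82535192,  0.08435621, -0.5582815 ]]), 't': array([ 0.08962311, -0.22515172,  1.82247748])}
top {'mtx': array([[457.51012496,   0.        , 309.09719377],
       [  0.        , 457.51012496, 237.10164862],
       [  0.        ,   0.        ,   1.        ]]), 'R': array([[ 0.00313251, -0.99999306,  0.00201733],
       [-0.99675463, -0.00328462, -0.08043276],
       [ 0.08043883, -0.00175882, -0.996758  ]]), 't': array([-0.1222385 ,  0.56837354,  1.08232643])}
wrist {'mtx': array([[347.75930093,   0.        , 316.53631768],
       [  0.        , 347.75930093, 237.82928074],
       [  0.        ,   0.        ,   1.        ]]), 'R': array([[ 0.44853124, -0.89376523, -0.00185469],
       [-0.84635794, -0.42540519,  0.3204819 ],
       [-0.28722458, -0.14217641, -0.94725282]]), 't': array([-0.57455907, -0.03999474,  0.38187243])}
```

View pics/top0.png

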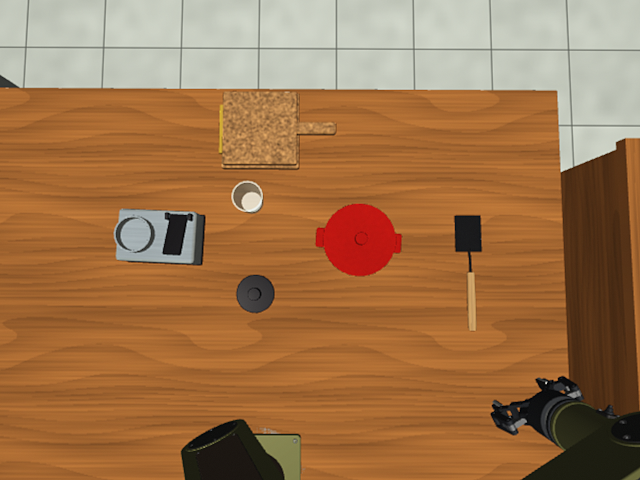

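View pics/scene0.png

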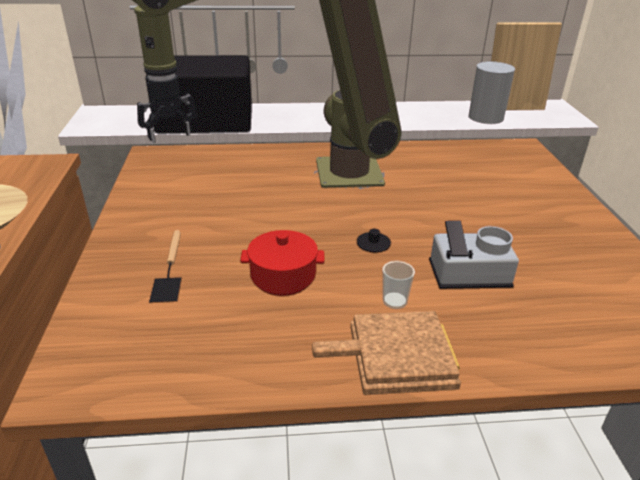

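View pics/wrist0.png

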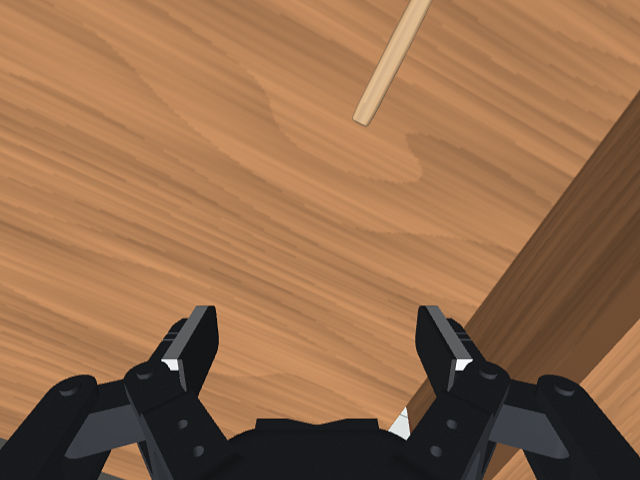

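The top view shows the lid at about (255,294), the mill at (160,237) with its chamber at (134,235) and its paddle at (174,234). The pot is at (360,240) and the glass at (247,197). Next I measure these points.

```bash
cat > h.py <<'E'
import numpy as np, cv2
from bench import robot, optics
def ray(n,uv,z,c=None):
    c=c or optics.calibration(n); R=np.array(c['R']);t=np.array(c['t'])
    C=-R.T@t; d=R.T@np.linalg.inv(c['mtx'])@np.array([uv[0],uv[1],1.]); return C+d*(z-C[2])/d[2]
def proj(n,X,c=None):
    c=c or optics.calibration(n); p=c['mtx']@(np.array(c['R'])@np.array(X,float)+c['t']); return p[:2]/p[2]
def big(img,path,x0,y0,x1,y1,s):
    cv2.imwrite(path,cv2.resize(img[y0:y1,x0:x1,::-1],None,fx=s,fy=s,interpolation=cv2.INTER_CUBIC))
E
python3 - <<'E'
from h import *
im=cv2.imread('pics/top0.png')[:,:,::-1]
big(im,'pics/top0z.png',105,180,285,320,4)
v=im.max(2).astype(int)
m=((v<75)).astype(np.uint8)
for (a,b,c,d) in ((225,265,285,325),(105,200,215,275)):
    s=np.zeros_like(m); s[b:d,a:c]=m[b:d,a:c]
    cs,_=cv2.findContours(s,cv2.RETR_EXTERNAL,cv2.CHAIN_APPROX_NONE)
    for k in cs:
        if cv2.contourArea(k)>60: print(cv2.contourArea(k),cv2.minAreaRect(k),cv2.minEnclosingCircle(k), cv2.fitEllipse(k)[0])
print(ray('top',(255,294),.02), ray('top',(134,235),.115))
E
```

```text
1056.5 ((255.0, 293.5), (37.0, 36.0), 90.0) ((254.81817626953125, 293.1363525390625), 18.989484786987305) (254.92825317382812, 293.1296691894531)
86.0 ((122.44232940673828, 231.7884521484375), (13.335895538330078, 30.79022979736328), 11.309932708740234) ((128.5, 233.0), 15.403021812438965) (141.794921875, 235.29345703125)
355.5 ((199.2516326904297, 239.433837890625), (9.643799781799316, 50.35078811645508), 5.8263421058654785) ((196.87908935546875, 239.22549438476562), 25.250486373901367) (198.93035888671875, 241.62039184570312)
710.5 ((177.47642517089844, 233.91290283203125), (27.29832649230957, 41.30405044555664), 3.2704880237579346) ((177.0, 233.5), 24.005306243896484) (175.46070861816406, 230.64698791503906)
[0.43169555 0.00887826 0.02      ] [0.56473027 0.26732542 0.115     ]
```

View pics/top0z.png

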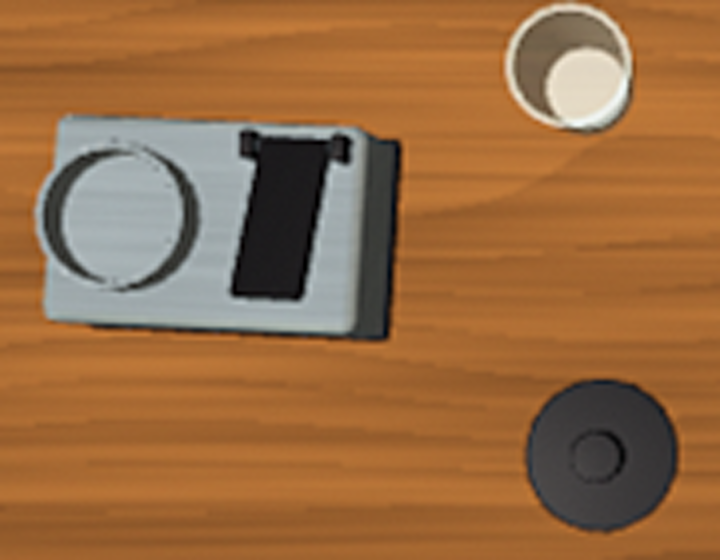

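```bash
cat >> h.py <<'E'
from scipy.spatial.transform import Rotation as Ro
def go(X):
    s=robot.state(); R=Ro.from_euler('xyz',s['orientation']).as_matrix()
    d=R.T@(np.array(X)-s['eef_pos'])*1000
    print('t',round(s['time'],2),'pos',s['eef_pos'].round(4),'rpy',s['orientation'].round(3),'F',s['force'].round(2),'w',round(s['gripper_width'],4),'tool d mm',d.round(1))
E
python3 - <<'E'
from h import *
L=ray('top',(254.9,293.2),.02); K=ray('top',(254.3,293.8),.05); print(L,K)
print('rim',ray('top',(133.5,233.9),.115))
sc=cv2.imread('pics/scene0.png')[:,:,::-1]; v=sc.max(2)
m=np.zeros(v.shape,np.uint8); m[225:256,350:400]=v[225:256,350:400]<70
k=max(cv2.findContours(m,0,1)[0],key=cv2.contourArea); print(cv2.boundingRect(k), [ (proj('scene',L+[0,dy,0])).round(1).tolist() for dy in(-.046,.046)], proj('scene',[L[0],L[1],.05]))
go([L[0],L[1],.16])
c=optics.calibration('wrist'); print('cam',-np.array(c['R']).T@c['t'])
big(sc,'pics/sc0z.png',340,200,540,300,4)
E
```

```text
[0.43360052 0.00914212 0.02      ] [0.43346166 0.00705875 0.05      ]
rim [0.56717039 0.26851431 0.115     ]
(357, 229, 33, 23) [[357.0, 240.7], [391.4, 239.6]] [375.08414448 230.61744363]
t 0.15 pos [ 0.258  -0.5133  0.2306] rpy [-3.14  -0.     0.466] F [-0.07 -0.27  0.24] w 0.0852 tool d mm [ 391.5 -387.8   71.3]
cam [ 0.33356382 -0.47629696  0.37359403]
```

View pics/sc0z.png

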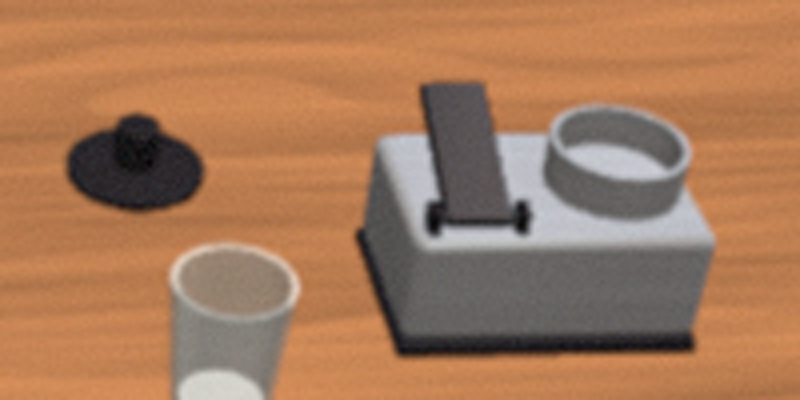

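The scene view agrees: it shows the lid upright with its knob up. It spans columns 357 to 390, and the prediction was 357 to 391. I move toward it.

```bash
python3 -m pendant '{"offset":[[34,-34,5],[34,-34,5],[34,-34,5],[34,-34,5],[34,-34,5],[34,-34,5],[34,-34,5],[34,-34,5]],"turn":[0,0,0,0,0,0,0,0],"grip":[1,1,1,1,1,1,1,1]}'; python3 -c "
from h import *
go([.4335,.0085,.16])"
```

```text
time: 0.95
eef_pos: [0.382, -0.1443, 0.1871]
orientation: [3.138, -0.0, 0.453]
force: [1.0, -0.2, -0.1]
gripper_width: 0.0855
t 0.95 pos [ 0.382  -0.1443  0.1871] rpy [ 3.138 -0.     0.453] F [ 0.96 -0.21 -0.12] w 0.0855 tool d mm [ 113.2 -115.    26.8]
```

```bash
python3 -m pendant '{"offset":[[28,-29,6],[28,-29,6],[28,-29,6],[20,-20,6],[10,-10,3],[0,0,0],[0,0,0],[0,0,0]],"turn":[0,0,0,0,0,0,0,0],"grip":[1,1,1,1,1,1,1,1]}'
python3 - <<'E'
from h import *
go([.4335,.0085,.12]);c=optics.calibration('wrist')
im=optics.read_camera('wrist'); big(im,'pics/w1.png',0,0,640,480,1)
print(proj('wrist',[.4335,.0085,.05],c),proj('wrist',[.4335,.0085,.02],c))
E
```

```text
time: 1.75
eef_pos: [0.4336, 0.023, 0.158]
orientation: [3.14, 0.0, 0.462]
force: [0.1, 0.2, -0.4]
gripper_width: 0.0852
t 1.75 pos [0.4336 0.023  0.158 ] rpy [3.14  0.    0.462] F [ 0.08  0.16 -0.4 ] w 0.0852 tool d mm [-6.6 12.8 38. ]
[332.25272131 244.86683723] [330.66997358 232.84651822]
```

View pics/w1.png

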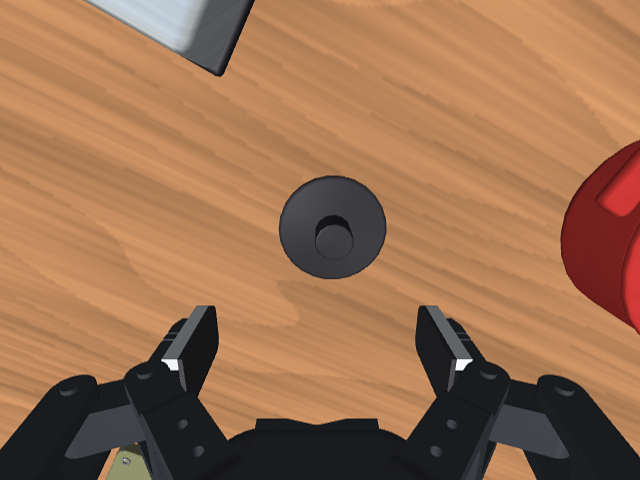

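The wrist view shows the knob top at about (334,242) and the flange circle centred at about (332,227).

Run:
```python
from h import *
im=cv2.imread('pics/w1.png'); v=im.max(2); m=np.zeros(v.shape,np.uint8); m[165:295,265:400]=v[165:295,265:400]<95
k=max(cv2.findContours(m,0,1)[0],key=cv2.contourArea); print(cv2.boundingRect(k),cv2.fitEllipse(k))
e=cv2.fitEllipse(k)[0]
print(ray('wrist',e,.02),ray('wrist',(334,242),.05))
P=ray('wrist',e,.02); go([P[0],P[1],.025])
```

```text
(279, 176, 107, 103) ((332.1356201171875, 227.029296875), (102.35833740234375, 106.27959442138672), 82.00469970703125)
[0.43859566 0.00954061 0.02      ] [0.43611833 0.00816228 0.05      ]
t 1.8 pos [0.4336 0.0228 0.158 ] rpy [3.14  0.    0.462] F [-0.65 -0.26  0.65] w 0.0852 tool d mm [ -1.4  13.8 133. ]
```

```bash
python3 -m pendant '{"offset":[[-2,7,10],[-2,6,15],[0,0,25],[0,0,25],[0,0,25],[0,0,20],[0,0,5],[0,0,0]],"turn":[0,0,0,0,0,0,0,0],"grip":[1,1,1,1,1,1,1,1]}'; python3 -c "
from h import *
go([.436,.009,.025])"
```

```text
time: 2.6
eef_pos: [0.4377, -0.0013, 0.0283]
orientation: [3.134, -0.004, 0.451]
force: [0.4, 0.7, 0.0]
gripper_width: 0.0859
t 2.6 pos [ 0.4377 -0.0013  0.0283] rpy [ 3.134 -0.004  0.451] F [0.43 0.72 0.  ] w 0.0859 tool d mm [  3.  -10.    3.2]
```

```bash
python3 -m pendant '{"offset":[[3,-8,2],[0,0,0],[0,0,0],[0,0,0],[0,0,0],[0,0,0],[0,0,0],[0,0,0]],"turn":[0,0,0,0,0,0,0,0],"grip":[1,1,1,1,1,1,1,1]}'
python3 - <<'E'
from h import *
go([.436,.009,.025])
print(robot.state()['qd'].round(4))
im=optics.read_camera('wrist'); big(im,'pics/w2.png',0,0,640,480,1)
go([.436,.009,.025])
E
```

```text
time: 3.4
eef_pos: [0.4398, 0.0072, 0.0297]
orientation: [3.13, -0.011, 0.451]
force: [-0.5, 0.1, -0.7]
gripper_width: 0.0854
t 3.4 pos [0.4398 0.0072 0.0297] rpy [ 3.13  -0.011  0.451] F [-0.54  0.14 -0.66] w 0.0854 tool d mm [-2.7 -3.3  4.6]
[-0.0007 -0.0027 -0.0008 -0.0005  0.0002 -0.0012]
t 3.45 pos [0.4398 0.0072 0.0297] rpy [ 3.13  -0.011  0.451] F [ 0.   -0.8  -0.08] w 0.0852 tool d mm [-2.7 -3.3  4.6]
```

View pics/w2.png

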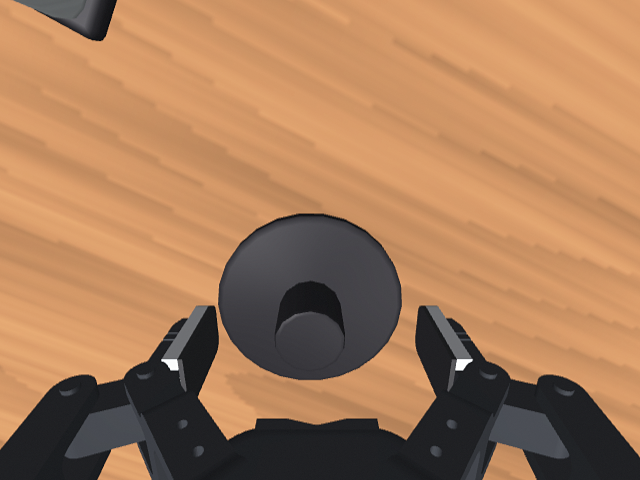

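Run:
```python
from h import *
print(ray('wrist',(310,341),.05),ray('wrist',(310,297),.02), robot.state()['qpos'].round(3))
c=optics.calibration('wrist')
s=robot.state();R=Ro.from_euler('xyz',s['orientation']).as_matrix()
for dz in (0,-.019,-.032): print(dz,proj('wrist',s['eef_pos']+R@[0,0,dz],c))
```

```text
[0.43641892 0.00815981 0.05      ] [0.44039433 0.0102656  0.02      ] [-0.076  0.392  2.048 -0.007  0.686  1.05 ]
0 [315.26281024 310.2758144 ]
-0.019 [315.10441239 333.97549716]
-0.032 [314.9711652  353.91210763]
```

```bash
python3 -m pendant '{"offset":[[-1,-2,3],[-1,-1,2],[0,0,1],[0,0,0],[0,0,0],[0,0,0],[0,0,0],[0,0,0]],"turn":[0,0,0,0,0,0,0,0],"grip":[1,1,1,-1,-1,-1,-1,-1]}'; python3 -c "
from h import *
go([.437,.009,.025])"
```

```text
time: 4.25
eef_pos: [0.4361, 0.0091, 0.0229]
orientation: [3.131, -0.01, 0.451]
force: [-0.3, 0.7, 0.6]
gripper_width: 0.0282
t 4.25 pos [0.4361 0.0091 0.0229] rpy [ 3.131 -0.01   0.451] F [-0.31  0.71  0.61] w 0.0282 tool d mm [ 0.8  0.5 -2.1]
```

```bash
python3 -m pendant '{"offset":[[0,0,-10],[0,0,-25],[0,0,-30],[0,0,-30],[0,0,-30],[0,0,-25],[0,0,-10],[0,0,0]],"turn":[0,0,0,0,0,0,0,0],"grip":[-1,-1,-1,-1,-1,-1,-1,-1]}'
python3 - <<'E'
from h import *
go([.567,.2685,.195]); c=optics.calibration('wrist')
im=optics.read_camera('wrist'); big(im,'pics/w3.png',0,0,640,480,1)
E
```

```text
time: 5.05
eef_pos: [0.4318, 0.01, 0.1923]
orientation: [3.131, -0.008, 0.451]
force: [-0.0, -0.3, -1.3]
gripper_width: 0.0284
t 5.05 pos [0.4318 0.01   0.1923] rpy [ 3.131 -0.008  0.451] F [-0.04 -0.3  -1.25] w 0.0284 tool d mm [ 234.3 -173.8   -2.6]
```

View pics/w3.png

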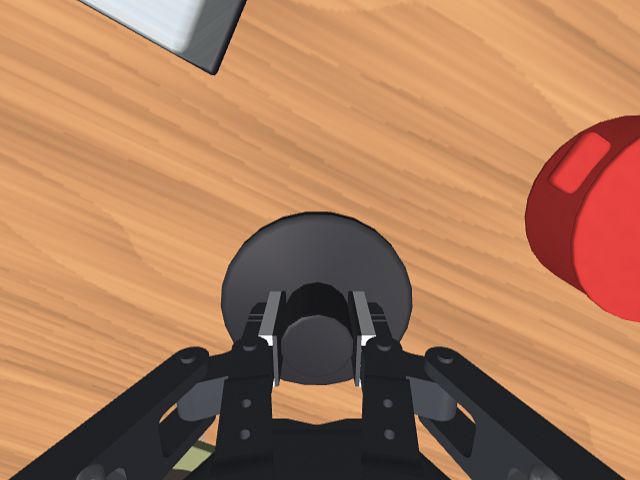

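The lid is held, with its knob centred between the pads at about (317,341). I move near the mill and stop short so the camera can see the mouth.

```bash
python3 -m pendant '{"offset":[[10,-10,0],[20,-20,0],[28,-30,0],[30,-32,0],[28,-30,0],[20,-22,0],[10,-12,0],[0,0,0]],"turn":[0,0,0,0,0,0,0,0],"grip":[-1,-1,-1,-1,-1,-1,-1,-1]}'; python3 -m pendant '{"offset":[[0,0,0],[0,0,0],[0,0,0],[0,0,0],[0,0,0],[0,0,0],[0,0,0],[0,0,0]],"turn":[0,0,0,0,0,0,0,0],"grip":[-1,-1,-1,-1,-1,-1,-1,-1]}'
python3 - <<'E'
from h import *
go([.567,.2685,.195]); c=optics.calibration('wrist')
im=optics.read_camera('wrist'); big(im,'pics/w4.png',0,0,640,480,1)
np.savez('w4.npz',**c,tcp=robot.state()['eef_pos'])
E
```

```text
time: 5.9
eef_pos: [0.4909, 0.219, 0.182]
orientation: [3.134, 0.009, 0.447]
force: [-0.1, -0.6, -1.3]
gripper_width: 0.0282
time: 6.7
eef_pos: [0.488, 0.2126, 0.181]
orientation: [3.132, 0.015, 0.442]
force: [0.0, -0.3, -1.0]
gripper_width: 0.0282
t 6.7 pos [0.488  0.2126 0.181 ] rpy [3.132 0.015 0.442] F [ 0.   -0.28 -1.  ] w 0.0282 tool d mm [ 95.1 -16.6 -15.6]
```

View pics/w4.png

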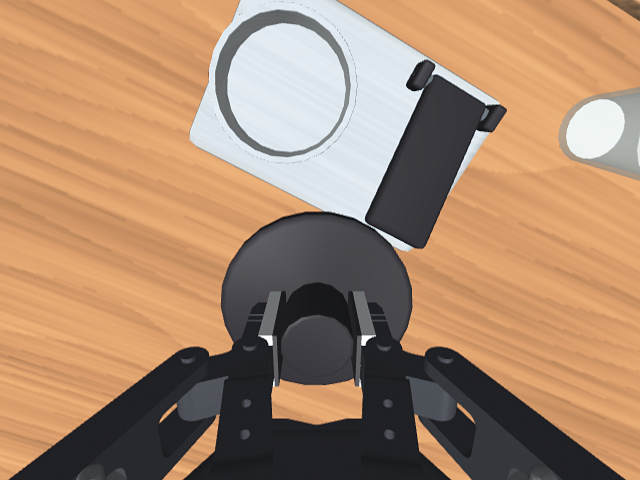

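Run:
```python
from h import *
d=np.load('w4.npz'); c={k:d[k] for k in('mtx','R','t')}
im=cv2.imread('pics/w4.png'); g=im.max(2)
m=np.zeros(g.shape,np.uint8); m[0:175,205:362]=(g[0:175,205:362]<170)&(im[0:175,205:362,0]>60)
# dark interior wall crescent: steel gray
sat=im.max(2).astype(int)-im.min(2); m[sat>40]=0
cs=[k for k in cv2.findContours(m,0,1)[0] if cv2.contourArea(k)>300]
for k in cs: print(cv2.boundingRect(k),cv2.contourArea(k),cv2.fitEllipse(cv2.convexHull(k)))
for e in ((283,83),(282.5,82.5)): print(ray('wrist',e,.115,c))
P=[ray('wrist',e,.115,c) for e in ((215,83),(351,83),(283,9),(283,157))]; print(np.linalg.norm(P[0]-P[1]),np.linalg.norm(P[2]-P[3]))
A,B=ray('wrist',(190,140),.083,c),ray('wrist',(410,250),.083,c); print(A,B,np.degrees(np.arctan2(-(A-B)[0],(A-B)[1])))
print('lid in hand', ray('wrist',(317,298),d['tcp'][2]-.003,c)-d['tcp'], ray('wrist',(317,344),d['tcp'][2]+.027,c)-d['tcp'], 'px flange')
```

```text
(215, 10, 136, 147) 15369.0 ((282.176513671875, 82.88933563232422), (134.68321228027344, 147.03085327148438), 168.5581512451172)
[0.57325759 0.27186356 0.115     ]
[0.57337064 0.27221013 0.115     ]
0.07432590208557742 0.07453092475008993
[0.51628723 0.31710131 0.083     ] [0.51041931 0.14475153 0.083     ] -1.9499744579119196
lid in hand [ 0.00467     0.00125213 -0.003     ] [1.32714725e-03 2.94095698e-05 2.70000000e-02] px flange
```

Run:
```python
from h import *
T=cv2.imread('pics/top0.png');S=cv2.imread('pics/scene0.png')
for M in((.567,.2685),(.570,.270),(.5733,.272)):
    for n in('top','scene'):
        a=np.linspace(0,6.283,73)
        p=np.array([proj(n,[M[0]+r*np.cos(t),M[1]+r*np.sin(t),.115]) for r in(.041,.037) for t in a])
        print(M,n,p[:73].min(0).round(1),p[:73].max(0).round(1))
        I=(T if n=='top' else S)
        x0,y0=(105,200) if n=='top' else (450,215)
        Z=cv2.resize(I[y0:y0+75,x0:x0+80],None,fx=5,fy=5,interpolation=cv2.INTER_CUBIC)
        q=((p[:73]-[x0,y0]+.5)*5).astype(np.int32); cv2.polylines(Z,[q],True,(0,0,255),1)
        q=((p[73:]-[x0,y0]+.5)*5).astype(np.int32); cv2.polylines(Z,[q],True,(0,255,0),1)
        cv2.imwrite(f'pics/m_{n}_{int(M[0]*1000)}.png',Z)
rows=[np.hstack([cv2.imread(f'pics/m_{n}_{k}.png')[:300,:265] for k in(567,570,573)]) for n in('top','scene')]
cv2.imwrite('pics/mm.png',np.vstack(rows)[:600,:800])
```

```text
(0.567, 0.2685) top [115.  215.6] [152.  252.5]
(0.567, 0.2685) scene [476.2 225.4] [511.6 244.3]
(0.57, 0.27) top [114.3 214.2] [151.4 251.1]
(0.57, 0.27) scene [477.2 226. ] [512.7 245. ]
(0.5733, 0.272) top [113.5 212.8] [150.5 249.6]
(0.5733, 0.272) scene [478.5 226.7] [514.  245.8]
```

View pics/mm.png

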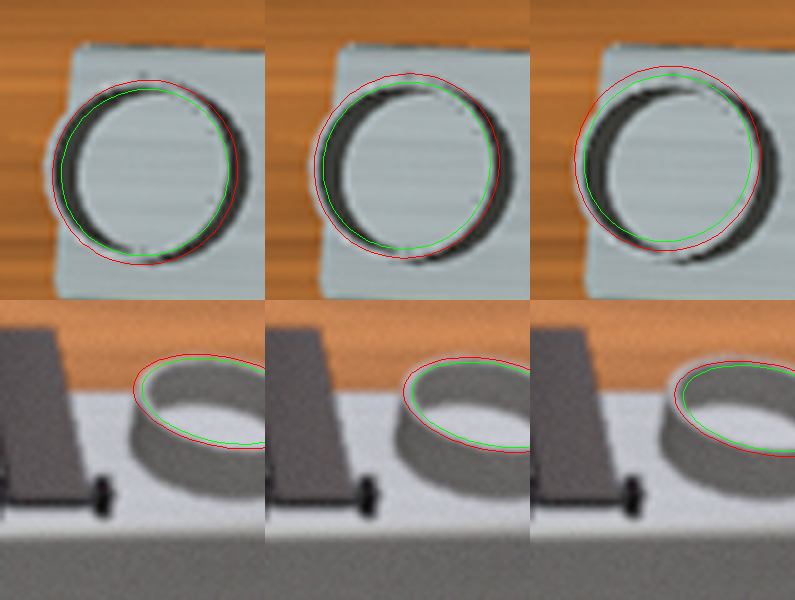

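Both fixed cameras put the mouth at about (0.568, 0.270). The wrist camera gives (0.573, 0.272), and its x bias of about +4 mm is the same as it showed on the lid. I use (0.569, 0.270).

```bash
python3 -c "
from h import *
go([.569,.270,.165])"; python3 -m pendant '{"offset":[[10,-2,0],[20,-4,0],[25,-5,0],[20,-4,0],[12,-2,0],[6,0,0],[0,0,0],[0,0,0]],"turn":[0,0,0,0,0,0,0,0],"grip":[-1,-1,-1,-1,-1,-1,-1,-1]}';  python3 -c "
from h import *
go([.569,.270,.165])"
```

```text
t 6.75 pos [0.488  0.2127 0.181 ] rpy [3.132 0.015 0.442] F [ 0.25 -0.37 -0.44] w 0.0284 tool d mm [ 98.  -17.3  14.4]
time: 7.55
eef_pos: [0.5705, 0.2729, 0.1784]
orientation: [3.132, 0.013, 0.443]
force: [0.9, -0.2, -1.5]
gripper_width: 0.0283
t 7.55 pos [0.5705 0.2729 0.1784] rpy [3.132 0.013 0.443] F [ 0.95 -0.16 -1.53] w 0.0283 tool d mm [-2.4  1.9 13.5]
```

```bash
python3 -m pendant '{"offset":[[-1,1,5],[-1,0,6],[0,0,6],[0,0,6],[0,0,5],[0,0,2],[0,0,0],[0,0,0]],"turn":[0,0,0,0,0,0,0,0],"grip":[-1,-1,-1,-1,-1,-1,-1,-1]}';  python3 - <<'E'
from h import *
go([.569,.270,.126])
T=optics.read_camera('top');S=optics.read_camera('scene')
Z=np.hstack([cv2.resize(T[190:290,100:200],None,fx=4,fy=4,interpolation=2),cv2.resize(S[180:280,430:530],None,fx=4,fy=4,interpolation=2)])
big(Z,'pics/p1.png',0,0,800,400,1)
E
```

```text
time: 8.35
eef_pos: [0.5657, 0.2686, 0.1453]
orientation: [3.132, 0.017, 0.442]
force: [0.2, 0.2, -1.6]
gripper_width: 0.0284
t 8.35 pos [0.5657 0.2686 0.1453] rpy [3.132 0.017 0.442] F [ 0.23  0.23 -1.56] w 0.0284 tool d mm [ 3.9 -0.  19.2]
```

View pics/p1.png

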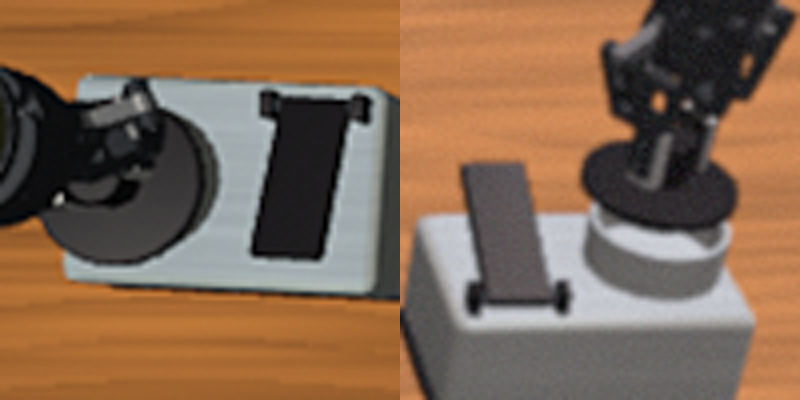

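The flange (columns 582 to 737) is centred over the cup (585 to 732). I lower it.

```bash
python3 -m pendant '{"offset":[[2,0,2],[1,0,3],[0,0,3],[0,0,3],[0,0,2],[0,0,2],[0,0,0],[0,0,0]],"turn":[0,0,0,0,0,0,0,0],"grip":[-1,-1,-1,-1,-1,-1,-1,-1]}';  python3 - <<'E'
from h import *
go([.569,.270,.126])
E
```

```text
time: 9.25
eef_pos: [0.5691, 0.27, 0.1295]
orientation: [3.132, 0.015, 0.442]
force: [-0.8, 0.4, -2.0]
gripper_width: 0.0285
t 9.25 pos [0.5691 0.27   0.1295] rpy [3.132 0.015 0.442] F [-0.82  0.36 -2.05] w 0.0285 tool d mm [-0.  -0.   3.5]
```

```bash
python3 -m pendant '{"offset":[[0,0,1],[0,0,1],[0,0,1],[0,0,1],[0,0,1],[0,0,0],[0,0,0],[0,0,0]],"turn":[0,0,0,0,0,0,0,0],"grip":[-1,-1,-1,-1,-1,-1,-1,-1]}';  python3 - <<'E'
from h import *
go([.569,.270,.126])
T=optics.read_camera('wrist');S=optics.read_camera('scene')
Z=np.hstack([cv2.resize(T,(400,300)),cv2.resize(S[180:280,430:530],(400,400),interpolation=2)[:300]])
big(Z,'pics/p2.png',0,0,800,300,1)
E
```

```text
time: 10.05
eef_pos: [0.5695, 0.2702, 0.1268]
orientation: [3.132, 0.013, 0.442]
force: [-0.1, 0.7, -0.8]
gripper_width: 0.0286
t 10.05 pos [0.5695 0.2702 0.1268] rpy [3.132 0.013 0.442] F [-0.14  0.67 -0.83] w 0.0286 tool d mm [-0.5 -0.   0.8]
```

View pics/p2.png

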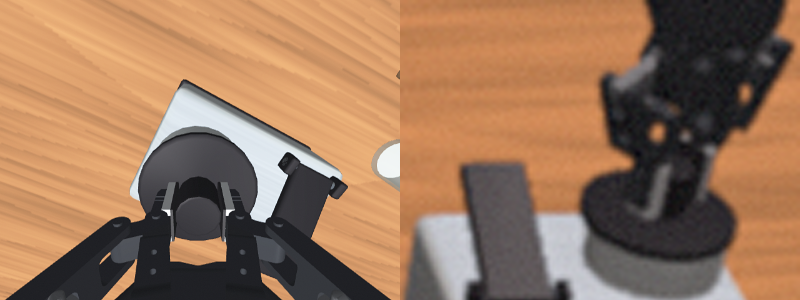

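The lid is nearly on the rim. I give it a slight extra push, then release.

```bash
python3 -m pendant '{"offset":[[0,0,1],[0,0,1],[0,0,1],[0,0,0],[0,0,0],[0,0,0],[0,0,0],[0,0,0]],"turn":[0,0,0,0,0,0,0,0],"grip":[-1,-1,-1,-1,-1,-1,-1,-1]}';  python3 - <<'E'
from h import *
go([.569,.270,.126])
E
```

```text
time: 10.95
eef_pos: [0.5695, 0.2701, 0.1265]
orientation: [3.132, 0.011, 0.442]
force: [-0.6, -1.2, 0.6]
gripper_width: 0.0284
t 10.95 pos [0.5695 0.2701 0.1265] rpy [3.132 0.011 0.442] F [-0.62 -1.2   0.56] w 0.0284 tool d mm [-0.5 -0.1  0.5]
```

Contact: the vertical force went from −1.3 to +0.6 N and z stopped at 0.1265. I open the gripper and rise.

```bash
python3 -m pendant '{"offset":[[0,0,0],[0,0,0],[0,0,0],[0,0,0],[0,0,0],[0,0,0],[0,0,0],[0,0,0]],"turn":[0,0,0,0,0,0,0,0],"grip":[0.3,0.3,0.6,0.6,1,1,1,1]}'; python3 -m pendant '{"offset":[[0,0,-10],[0,0,-15],[0,0,-20],[0,0,-20],[0,0,-15],[0,0,-5],[0,0,0],[0,0,0]],"turn":[0,0,0,0,0,0,0,0],"grip":[1,1,1,1,1,1,1,1]}'
python3 - <<'E'
from h import *
go([.569,.270,.126])
np.savez('w5.npz',**optics.calibration('wrist'))
T=optics.read_camera('wrist');S=optics.read_camera('scene')
big(T,'pics/w5.png',0,0,640,480,1)
Z=np.hstack([cv2.resize(T,(400,300)),cv2.resize(S[200:275,430:530],(400,300),interpolation=2)])
big(Z,'pics/p3.png',0,0,800,300,1)
E
```

```text
time: 11.75
eef_pos: [0.5698, 0.2703, 0.1259]
orientation: [3.132, 0.011, 0.442]
force: [0.1, 0.2, -0.1]
gripper_width: 0.0857
time: 12.55
eef_pos: [0.5703, 0.2715, 0.2174]
orientation: [3.132, 0.01, 0.442]
force: [-0.3, -0.1, 0.6]
gripper_width: 0.0855
t 12.55 pos [0.5703 0.2715 0.2174] rpy [3.132 0.01  0.442] F [-0.3  -0.11  0.61] w 0.0855 tool d mm [-0.9 -0.1 91.4]
```

View pics/p3.png

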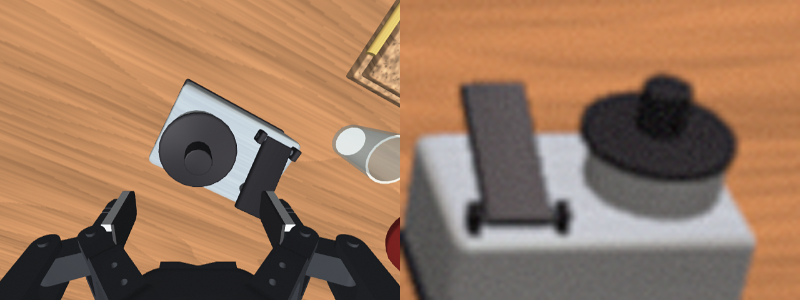

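The lid sits on the chamber and is released. I check its level and height numerically.

Run:
```python
from h import *
S=optics.read_camera('scene'); T=optics.read_camera('top')
a=np.linspace(0,6.283,73)
def pts(n,M,r,z): return np.array([proj(n,[M[0]+r*np.cos(t),M[1]+r*np.sin(t),z]) for t in a])
for n,I,(a0,b0,a1,b1) in(('scene',S,(470,210,520,250)),):
    v=I.max(2); m=np.zeros(v.shape,np.uint8); m[b0:b1,a0:a1]=v[b0:b1,a0:a1]<62
    k=max(cv2.findContours(m,0,1)[0],key=cv2.contourArea); print('obs bbox',cv2.boundingRect(k))
    for M in((.567,.2685),(.569,.27)):
      for dz in(0,.004):
        f=np.vstack([pts(n,M,.046,.123+dz),pts(n,M,.046,.115+dz),pts(n,M,.015,.153+dz)]); print(M,dz,f.min(0).round(1),f.max(0).round(1))
cv2.imwrite('pics/p4.png',cv2.resize(S[205:265,440:525,::-1],None,fx=9,fy=9,interpolation=cv2.INTER_CUBIC))
```

```text
obs bbox (476, 220, 37, 25)
(0.567, 0.2685) 0 [474.1 217.7] [514.5 245.5]
(0.567, 0.2685) 0.004 [474.4 216.3] [514.9 244.1]
(0.569, 0.27) 0 [475.  218.2] [515.4 246. ]
(0.569, 0.27) 0.004 [475.2 216.7] [515.8 244.6]
```

View pics/p4.png

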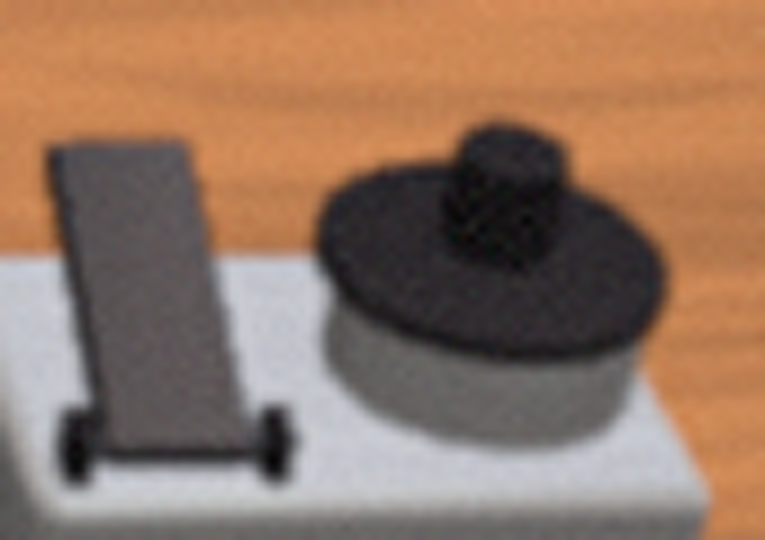

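The lid is seated: the flange bottom is at row 245 (predicted 245.5) and the knob top at about 218 (predicted 218), with no tilt relative to the rim. Next is the paddle. I turn to line up with it, shut the fingers and move above it.

```bash
python3 -c "
from h import *
go([.5366,.1769,.17])"; python3 -m pendant '{"offset":[[-10,8,0],[-15,15,0],[-15,18,0],[-15,18,0],[-12,12,5],[0,0,5],[0,0,0],[0,0,0]],"turn":[3,6,8,6,4,1,0,0],"grip":[-1,-1,-1,-1,-1,-1,-1,-1]}';  python3 -c "
from h import *
go([.5366,.1769,.17])"
```

```text
t 12.75 pos [0.57   0.2713 0.2164] rpy [3.132 0.012 0.442] F [-0.3  -0.28 -0.42] w 0.0855 tool d mm [-70.   70.6  48. ]
time: 13.55
eef_pos: [0.5197, 0.1843, 0.2019]
orientation: [3.125, 0.014, -0.063]
force: [0.2, 0.2, 0.1]
gripper_width: -0.0001
t 13.55 pos [0.5197 0.1843 0.2019] rpy [ 3.125  0.014 -0.063] F [0.2  0.19 0.13] w -0.0001 tool d mm [17.7  5.8 31.7]
```

```bash
python3 -m pendant '{"offset":[[6,2,5],[6,2,8],[4,2,8],[1,0,8],[0,0,4],[0,0,0],[0,0,0],[0,0,0]],"turn":[0,0,0,0,0,0,0,0],"grip":[-1,-1,-1,-1,-1,-1,-1,-1]}';  python3 - <<'E'
from h import *
go([.5366,.1769,.138])
T=optics.read_camera('wrist');S=optics.read_camera('scene')
Z=np.hstack([cv2.resize(T,(400,300)),cv2.resize(S[200:275,430:530],(400,300),interpolation=2)])
big(Z,'pics/p5.png',0,0,800,300,1)
E
```

```text
time: 14.35
eef_pos: [0.5394, 0.1782, 0.1643]
orientation: [3.125, 0.015, -0.059]
force: [0.1, 0.2, 0.3]
gripper_width: -0.0003
t 14.35 pos [0.5394 0.1782 0.1643] rpy [ 3.125  0.015 -0.059] F [0.07 0.19 0.33] w -0.0003 tool d mm [-2.3  1.1 26.4]
```

View pics/p5.png

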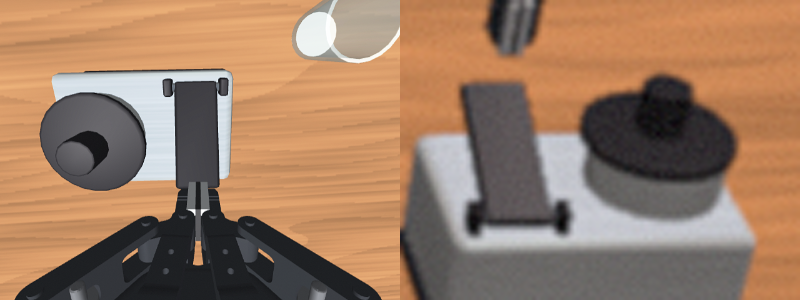

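The shut fingertips are laterally centred on the paddle: tip at column 197, paddle at 196. I descend to just above contact.

```bash
python3 -m pendant '{"offset":[[-1,0,4],[-1,1,6],[0,0,6],[0,0,5],[0,0,3],[0,0,1],[0,0,0],[0,0,0]],"turn":[0,0,0,0,0,0,0,0],"grip":[-1,-1,-1,-1,-1,-1,-1,-1]}';  python3 - <<'E'
from h import *
go([.5366,.1769,.138])
T=optics.read_camera('wrist');S=optics.read_camera('scene')
Z=np.hstack([cv2.resize(T,(400,300)),cv2.resize(S[200:275,430:530],(400,300),interpolation=2)])
big(Z,'pics/p6.png',0,0,800,300,1)
E
```

```text
time: 15.25
eef_pos: [0.5367, 0.177, 0.1378]
orientation: [3.126, 0.014, -0.058]
force: [-0.6, -0.1, 0.9]
gripper_width: 0.0
t 15.25 pos [0.5367 0.177  0.1378] rpy [ 3.126  0.014 -0.058] F [-0.63 -0.12  0.87] w 0.0 tool d mm [-0.1  0.1 -0.2]
```

View pics/p6.png

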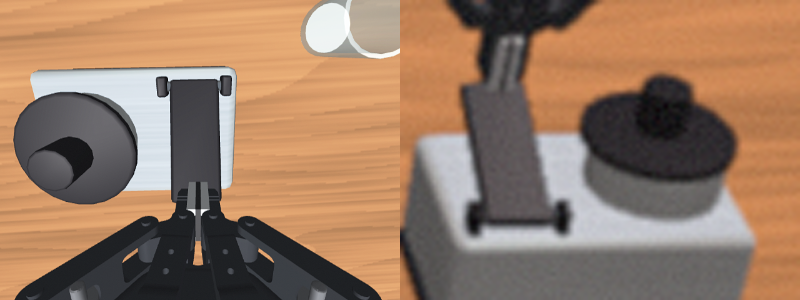

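```bash
python3 -m pendant '{"offset":[[3,0,0],[2,0,1],[0,0,2],[0,0,2],[0,0,2],[0,0,2],[0,0,0],[0,0,0]],"turn":[0,0,0,0,0,0,0,0],"grip":[-1,-1,-1,-1,-1,-1,-1,-1]}';  python3 - <<'E'
from h import *
go([.54,.1769,.1135])
E
```

```text
time: 16.15
eef_pos: [0.543, 0.1768, 0.1292]
orientation: [3.127, 0.011, -0.059]
force: [-0.4, 0.5, 2.0]
gripper_width: 0.0001
t 16.15 pos [0.543  0.1768 0.1292] rpy [ 3.127  0.011 -0.059] F [-0.42  0.53  2.02] w 0.0001 tool d mm [-2.8 -0.2 15.7]
```

Contact at z≈0.129, against about 0.130 predicted for that spot. I press in small steps.

```bash
python3 -m pendant '{"offset":[[0,0,1.5],[0,0,2],[0,0,2],[0,0,2],[0,0,1],[0,0,0],[0,0,0],[0,0,0]],"turn":[0,0,0,0,0,0,0,0],"grip":[-1,-1,-1,-1,-1,-1,-1,-1]}';  python3 - <<'E'
from h import *
go([.543,.1769,.1127])
E
```

```text
time: 16.95
eef_pos: [0.5423, 0.1769, 0.1226]
orientation: [3.127, 0.01, -0.058]
force: [-2.0, 0.2, 5.4]
gripper_width: -0.0001
t 16.95 pos [0.5423 0.1769 0.1226] rpy [ 3.127  0.01  -0.058] F [-1.99  0.15  5.38] w -0.0001 tool d mm [ 0.8 -0.2  9.9]
```

```bash
python3 -m pendant '{"offset":[[0,0,1.5],[0,0,2],[0,0,2],[0,0,2],[0,0,2],[0,0,1],[0,0,0],[0,0,0]],"turn":[0,0,0,0,0,0,0,0],"grip":[-1,-1,-1,-1,-1,-1,-1,-1]}';  python3 - <<'E'
from h import *
go([.543,.1769,.1127])
E
```

```text
time: 17.75
eef_pos: [0.5401, 0.177, 0.1155]
orientation: [3.128, 0.011, -0.058]
force: [-1.3, 0.5, 7.7]
gripper_width: -0.0002
t 17.75 pos [0.5401 0.177  0.1155] rpy [ 3.128  0.011 -0.058] F [-1.33  0.5   7.67] w -0.0002 tool d mm [ 2.9 -0.1  2.8]
```

```bash
python3 -m pendant '{"offset":[[0,0,1.5],[0,0,1.5],[0,0,0.5],[0,0,0],[0,0,0],[0,0,0],[0,0,0],[0,0,0]],"turn":[0,0,0,0,0,0,0,0],"grip":[-1,-1,-1,-1,-1,-1,-1,-1]}';  python3 - <<'E'
from h import *
go([.543,.1769,.1133])
T=optics.read_camera('top');S=optics.read_camera('scene');go([.543,.1769,.1133])
Z=np.hstack([cv2.resize(T[190:265,105:205],(400,300),interpolation=2),cv2.resize(S[200:275,430:530],(400,300),interpolation=2)])
big(Z,'pics/p7.png',0,0,800,300,1)
for th in(0,.1,.2,.3,.4):
    p=.4-th; yw=-.047; ex=np.array([np.cos(yw),np.sin(yw)]); ey=np.array([-np.sin(yw),np.cos(yw)])
    o=np.array([.568,.2695])-.042*ey
    x=.045-.095*np.cos(p)+.005*np.sin(p); z=.092+.095*np.sin(p)+.005*np.cos(p)
    print(th,[((proj('scene',[*(o+x*ex+y*ey),z])-[430,200]+.5)*4+[400,0]).round(0).tolist() for y in(-.072,-.032)])
E
```

```text
time: 18.55
eef_pos: [0.5406, 0.177, 0.1171]
orientation: [3.129, 0.007, -0.058]
force: [-1.3, 0.2, 6.7]
gripper_width: -0.0002
t 18.55 pos [0.5406 0.177  0.1171] rpy [ 3.129  0.007 -0.058] F [-1.34  0.17  6.67] w -0.0002 tool d mm [ 2.4 -0.1  3.8]
t 18.65 pos [0.5406 0.177  0.1172] rpy [ 3.129  0.007 -0.058] F [-1.76 -0.55  7.9 ] w -0.0001 tool d mm [ 2.4 -0.1  3.9]
0 [[459.0, 80.0], [525.0, 80.0]]
0.1 [[456.0, 89.0], [521.0, 89.0]]
0.2 [[453.0, 99.0], [517.0, 99.0]]
0.3 [[450.0, 110.0], [514.0, 110.0]]
0.4 [[448.0, 122.0], [511.0, 122.0]]
```

View pics/p7.png

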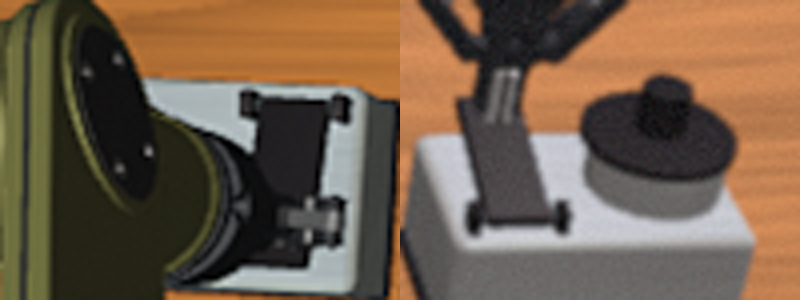

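Rows with no shift creep upward under the spring load by about 0.6 mm per row, so I add a small bias when holding. The scene image (paddle front edge at row 99), the geometry and the force all put the paddle at about 0.16 rad. I press the last few millimetres.

```bash
python3 -m pendant '{"offset":[[0,0,2],[0,0,2],[0,0,1.5],[0,0,1],[0,0,0.7],[0,0,0.7],[0,0,0.7],[0,0,0.7]],"turn":[0,0,0,0,0,0,0,0],"grip":[-1,-1,-1,-1,-1,-1,-1,-1]}';  python3 - <<'E'
from h import *
go([.5406,.1769,.1133])
E
```

```text
time: 19.45
eef_pos: [0.5394, 0.177, 0.113]
orientation: [3.13, 0.005, -0.058]
force: [-1.3, -0.6, 9.1]
gripper_width: -0.0003
t 19.45 pos [0.5394 0.177  0.113 ] rpy [ 3.13   0.005 -0.058] F [-1.25 -0.65  9.09] w -0.0003 tool d mm [ 1.2  0.1 -0.3]
```

Half-way at z = 0.113. I hold with the bias.

```bash
python3 -m pendant '{"offset":[[0,0,0.7],[0,0,0.7],[0,0,0.7],[0,0,0.7],[0,0,0.7],[0,0,0.7],[0,0,0.7],[0,0,0.7]],"turn":[0,0,0,0,0,0,0,0],"grip":[-1,-1,-1,-1,-1,-1,-1,-1]}';  python3 - <<'E'
from h import *
go([.5394,.1769,.1133])
S=optics.read_camera('scene');W=optics.read_camera('wrist')
for i in range(4):
    optics.read_camera('scene'); 
go([.5394,.1769,.1133])
Z=np.hstack([cv2.resize(W,(400,300)),cv2.resize(S[200:275,430:530],(400,300),interpolation=2)])
big(Z,'pics/p8.png',0,0,800,300,1)
E
```

```text
time: 20.25
eef_pos: [0.5394, 0.1771, 0.1131]
orientation: [3.131, 0.001, -0.057]
force: [-2.6, 0.3, 9.1]
gripper_width: 0.0001
t 20.25 pos [0.5394 0.1771 0.1131] rpy [ 3.131e+00  1.000e-03 -5.700e-02] F [-2.57  0.27  9.07] w 0.0001 tool d mm [ 0.   0.2 -0.2]
t 20.55 pos [0.5394 0.177  0.1131] rpy [ 3.131e+00  1.000e-03 -5.700e-02] F [-2.08 -0.45  7.99] w -0.0002 tool d mm [-0.   0.1 -0.2]
```

View pics/p8.png

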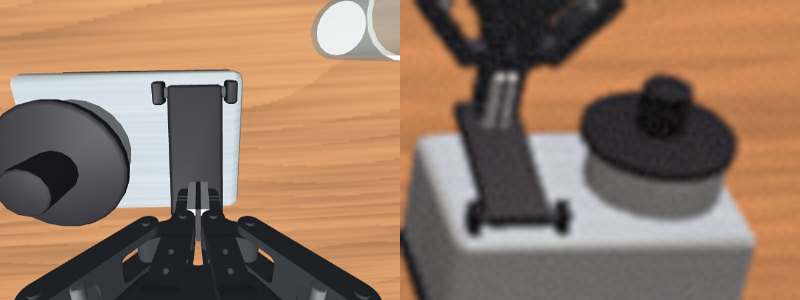

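The front edge is now at row 103 (99 after removing the 4-row offset seen at rest), which means 0.20 rad, and the force is about 8 to 9 N. I continue the steady hold.

```bash
python3 -m pendant '{"offset":[[0,0,0.7],[0,0,0.7],[0,0,0.7],[0,0,0.7],[0,0,0.7],[0,0,0.7],[0,0,0.7],[0,0,0.7]],"turn":[0,0,0,0,0,0,0,0],"grip":[-1,-1,-1,-1,-1,-1,-1,-1]}'; python3 -m pendant '{"offset":[[0,0,0.7],[0,0,0.7],[0,0,0.7],[0,0,0.7],[0,0,0.7],[0,0,0.7],[0,0,0.7],[0,0,0.7]],"turn":[0,0,0,0,0,0,0,0],"grip":[-1,-1,-1,-1,-1,-1,-1,-1]}'
```

```text
time: 21.35
eef_pos: [0.5394, 0.177, 0.1131]
orientation: [3.132, -0.003, -0.057]
force: [-2.6, -0.1, 8.4]
gripper_width: 0.0001
time: 22.15
eef_pos: [0.5394, 0.1771, 0.1131]
orientation: [3.133, -0.007, -0.057]
force: [-1.9, -0.8, 8.8]
gripper_width: 0.0003
```

```bash
python3 -m pendant '{"offset":[[0,0,0.7],[0,0,0.7],[0,0,0.7],[0,0,0.7],[0,0,0.7],[0,0,0.7],[0,0,0.7],[0,0,0.7]],"turn":[0,0,0,0,0,0,0,0],"grip":[-1,-1,-1,-1,-1,-1,-1,-1]}'; python3 -m pendant '{"offset":[[0,0,0.7],[0,0,0.7],[0,0,0.7],[0,0,0.7],[0,0,0.7],[0,0,0.7],[0,0,0.7],[0,0,0.7]],"turn":[0,0,0,0,0,0,0,0],"grip":[-1,-1,-1,-1,-1,-1,-1,-1]}'
python3 - <<'E'
from h import *
S=optics.read_camera('scene');T=optics.read_camera('top')
for i in range(6): optics.read_camera('scene')
go([.5394,.1769,.1133])
big(S,'pics/f1.png',0,0,640,480,1);big(T,'pics/f2.png',0,0,640,480,1)
E
```

```text
time: 22.95
eef_pos: [0.5394, 0.1771, 0.1132]
orientation: [3.134, -0.011, -0.056]
force: [-2.0, 0.3, 8.4]
gripper_width: 0.0
time: 23.75
eef_pos: [0.5394, 0.1771, 0.1132]
orientation: [3.135, -0.015, -0.056]
force: [-2.3, -0.4, 7.7]
gripper_width: -0.0002
t 24.15 pos [0.5394 0.1771 0.1132] rpy [ 3.135 -0.015 -0.056] F [-2.74 -1.28  8.94] w -0.0003 tool d mm [ 0.   0.2 -0.1]
```

View pics/f1.png

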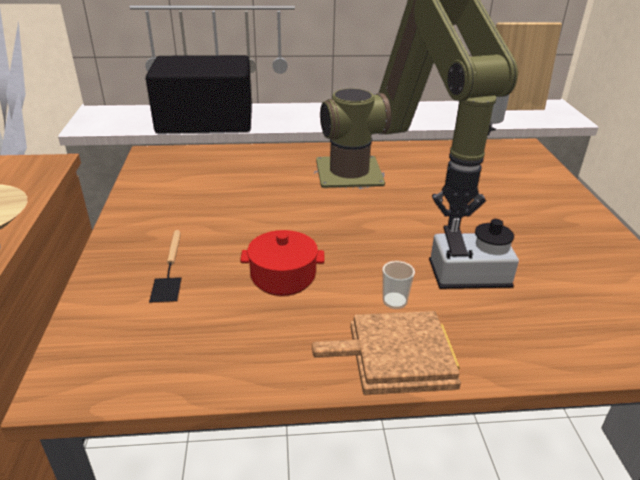

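The paddle has been held at z≈0.113 from 19.45 s to 24.15 s, with the lid on and the pot (283,262), glass (397,285) and spatula (166,290) not moved. I hand in the job.

```bash
python3 -c "
from h import *
print(robot.sign_off())"
```

```text
the job is handed in; nothing more can be done
None
```

The lid is on the mill and released, and the paddle is held about half-way down. I handed the job in at about 24 s with the arm still pressing.

**Lid:** I gripped it by the knob, lowered it onto the chamber until it touched the rim, let go and rose clear. In the scene view its flange and knob line up with the seated height to within about a pixel. It shows no tilt relative to the rim.

**Paddle:** I pressed with the fingers shut in small steps, and the tips never went below 0.113 m.
- **Hold:** from 19.45 s to the hand-in at 24.15 s the tips stayed between 0.1130 and 0.1132 m, with 7.7–9.1 N upward on the tool.
- **Angle:** the geometry and the image both put the paddle at about 0.20 rad, which is half-way. I had no direct reading of the angle.

**Other items:** the pot, glass and spatula look unmoved in the last scene picture.

**Disagreements:**
- **Wrist camera:** it read positions about 4 mm too far in x compared with the fixed cameras, so I relied mainly on the fixed ones.
- **Upward creep:** on the way down the tool crept up about 1.6 mm in one step, to roughly 0.16 rad. I corrected this before the hold began.
- **Tool tilt:** the tool's pitch drifted slowly to -0.015 rad during the hold, but its position did not change.

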